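# Swing down the blue hatch with the hook pole

### The arm

A 7-joint arm with a two-finger parallel gripper is mounted at the origin on the work surface. World frame = base frame: x ahead of the robot, y to its left, z up, the work surface at z = 0. Lengths are in m, angles in rad, forces in N, time in s.
With the tool pointing down it reaches from about 0.425 to 0.825 m from the base axis. Payload 3.6 kg.
Tool frame: the origin (TCP) lies at the very end of the fingers, on their centre line; the grasp point (between the pads) lies 19 mm behind it; z points along the fingers, x is the direction in which the jaws open and shut, and the axes are right-handed (so a half turn about z gives the same grasp; the last joint's range is limited). The gripper opens to 85 mm and grips with 20 to 120 N. Pads are 22 mm wide; open, the fingers measure 114 mm over their backs; the gripper's body (76 mm by 85 mm) begins 54 mm behind the grasp point. The pads swing forward as they close: fully open they stand 13 mm farther back than shut.
Start: joints at [1.157, 0.615, -0.013, 1.423, 0.008, 1.103, -0.04], TCP at [0.245, -0.602, 0.231] pointing down, gripper open.
Joint ranges: [-3.12, 3.12], [-0.3, 2.06], [-1.34, 1.32], [0.26, 2.42], [-1.36, 4.5], [0.01, 1.98], [-2.84, 2.84]. Speed limits (rad/s): [2.79, 2.79, 3.14, 3.14, 3.14, 3.14, 3.14].

### API

Orientations are given as a unit quaternion [x, y, z, w].
In Python, from station import * gives the robot as it stands.
- The arm moves only by the tool drive_tool, never from a script. Its argument "steps" is a list that holds one entry, the list of rows, each a list of 7 numbers: the turn, a rotation vector about the tool's x, y, z in degrees, then the shift along the tool's x, y, z in m, then the finger opening in m, from 0 to 0.0854. In form: [[[ax, ay, az, tx, ty, tz, grip], ...]]. A call has 1 to 10 rows; each row is the pose to reach, as a shift and turn from the pose measured when the call began, along the tool's axes at that moment; what a row does not reach only later rows make up. A row lasts 1/10 s, in which the tool goes at most 50 mm and 8.59 degrees, less where a joint would pass 70% of its speed; a pose out of reach is approached as far as the arm can. A call with a gripper value outside its range is refused whole. The fingers move at their own pace and stop on an object; "newtons" is the grip in N (left out, the last holds). Time passes only in rows, so rows that repeat a pose let the fingers close. It gives the time, the measured TCP pose, the force and the opening at its end, in the units of the state.
- get_state(): the state, without advancing time (a new reading comes with each control period).
- snapshot(name): name is "scene" or "top" or "wrist"; returns a dict with "image" (420x560x3 uint8, red, green, blue), "vfov" (degrees; the focal length in pixels is half the picture's height over the tangent of half this angle, whatever the lens; pixels are square), "cx", "cy" (the principal point, pixels), "pose" (4x4, takes a point from camera to world coordinates). Camera axes: x right, y up, looking along -z (the intrinsics and any distortion apply to the point x, -y, -z); pixel columns grow to the right and rows downward; lengths in m; the calibration is good to about 2 mm. A picture is of the moment at which its call begins. There is no depth.
- close_job(): hands the job in, once; it reports no verdict.
The state is a dict: "time_s": time; "joint_positions": joint angles; "qvel": joint speeds; "tau": joint torques, N m; "tool_pos": TCP position; "orientation": TCP orientation; "wrist_force": force on the tool from outside, world axes, zero at the start; "ft_torque": the same for the moment, N m; "grip_width": finger opening in m.
Only numpy, scipy, OpenCV 4.12 (cv2) and the standard library are available. Lean on these libraries where they do the work, as an engineer would, in place of code of your own. Each camera call takes 0.05 s, during which the arm holds its last target.

### The job

Pick up the short hook pole with the orange handle, put its upturned steel hook up through the brass eye of the blue hatch from below, and swing that hatch down until it is fully open, drawing it down with the hook. Then lay the pole down flat on the desk and let go of it; do not drop it. Leave the white hatch shut.

Things in the scene. Friction and masses are not known exactly. Their poses are not given: they have to be found in the camera images.
- pole_grip (a point): Grip point of the hook pole: centre of its orange box handle (30 mm wide and high), near its centre of mass, 15 mm above the desk as it lies. x points along the pole to the hook, z up. The handle runs from 150 mm behind this point to 40 mm ahead; then a rod 8 mm thick at the same height to 150 mm ahead. About 160 g. An orange screwdriver (bystander) lies on the other side; which is left varies.
- pole_hook (a point): Half-way up the pole's hook, a steel pin 8 mm thick at the end of the rod that points straight up from it as the pole lies: this point is 150 mm ahead of pole_grip (x) and 20 mm above the rod's axis; the pin's tip is 24 mm above this point. Same axes as pole_grip.
- blue_hatch_eye (a point): Centre of the blue hatch's eye, a brass ring (36 mm inner, 48 mm outer diameter) fixed rigidly to the front of the flap near its top; level, about 295 mm above the desk when shut. z: ring's axis, up when shut; x: into the cabinet; y: along the hinge, whose axis is 95 mm below (-z) and 30 mm behind (+x) this point. The hook goes in from below. A white hatch alike stands beside; sides vary.
- blue_hatch (a joint): Angle (rad) of the blue hatch: flap 170 wide, 110 high, 12 thick (mm), 300 g, in a 325 mm tall drawer cabinet. 0 = shut, upright (may start up to 0.1 ajar); its top swings towards the robot and down to the stop at 1.55: flap level, eye hanging below. Stiff damped hinge: stays put near upright, sinks slowly by its weight past 0.3 to 0.5. Takes a few newtons; the hook must follow the eye's arc.
- white_hatch (a joint): Angle of the white hatch (rad), 0 is shut. It is to stay shut.

How it is judged:
On the way, in this order (a step that is already met when the one before it is completed fails the run):
1. the hook stands in the eye of the blue hatch while the hatch is still shut (within 0.25 rad): hook point within 22 mm of the eye's centre (distance between pole_hook and blue_hatch_eye below 0.022 m and value of joint blue_hatch below 0.25 rad), for 0.1 s.
2. the blue hatch has been drawn past 0.4 rad with the hook still in the eye (hook point within 40 mm of its centre) (value of joint blue_hatch above 0.4 rad and distance between pole_hook and blue_hatch_eye below 0.04 m), for 0.05 s.
At the end, for the whole second after the job is handed in: The blue hatch is open beyond 1.4 rad, the white hatch is shut (under 0.1 rad), and the pole lies at rest on the desk (its grip point less than 40 mm above the desk), let go (value of joint blue_hatch above 1.4 rad and value of joint white_hatch below 0.1 rad and height (world z) of pole_grip between 0 and 0.04 m and linear speed of pole below 0.03 m/s and contact force between the fingers and pole below 0.1 N); the robot touches nothing.
It fails at once if the white hatch is swung beyond 0.2 rad (value of joint white_hatch above 0.2 rad).
It fails at once if the pole is let fall: out of the fingers and moving faster than 0.3 m/s with its grip point more than 80 mm above the desk (contact force between the fingers and pole below 0.1 N and height (world z) of pole_grip above 0.08 m and linear speed of pole above 0.3 m/s).
It also fails if it takes over 48 s, if anything falls off the work surface, if the arm or the gripper's body presses on something with over 40 N, if the wrist force passes 120 N, or if a joint passes its speed limit or range.

## Working session

There is one attempt and no reset: what is moved stays moved. The work goes in short steps, Python scripts to look and compute and a tool call to move; the robot and the scene stay as the last step left them, time stands still between calls to the robot, and variables do not carry over. Pictures are saved under pics/ and viewed, and the job is handed in when it is done.

Besides the shell and the picture viewer there is one more tool, called after "Request:" in YAML: its name, and indented under it one key for each argument. drive_tool: Moves the arm, as the interface text tells. Its arguments: {"type":"object","properties":{"steps":{"type":"array","items":{"type":"array","items":{"type":"array","items":{"type":"number"}}}},"newtons":{"type":"number"}},"required":["steps"]}

```bash
mkdir -p pics; ls; python3 - <<'E'
from station import *
import cv2
s=get_state();print(s)
for n in ["scene","top","wrist"]:
    d=snapshot(n);cv2.imwrite(f"pics/{n}0.png",d["image"][:,:,::-1]);print(n,d["vfov"],d["cx"],d["cy"],d["pose"],[k for k in d])
E
```

```text
pics
{'time_s': 0.0, 'joint_positions': array([ 1.15748523,  0.61593197, -0.01263803,  1.42494038,  0.00809529,
        1.10338968, -0.04041442]), 'qvel': array([-4.66519730e-04, -1.13877475e-03, -6.40094225e-05,  1.09729093e-03,
        8.02311778e-05, -1.92127465e-03, -2.60437850e-03]), 'tau': array([-3.49582415e-04, -4.69217491e+01,  2.59002065e-01, -1.71033973e+01,
        9.89313674e-03,  9.66215855e-03,  1.21959224e-05]), 'tool_pos': array([ 0.24492943, -0.6012439 ,  0.23011606]), 'orientation': array([ 8.29848666e-01, -5.57986986e-01, -1.09304395e-03, -7.21618121e-04]), 'wrist_force': array([ 0.90013475,  0.59884021, -0.86745535]), 'ft_torque': array([-0.0333791 , -0.03013565,  0.02999477]), 'grip_width': 0.08527839671418284}
scene 54.41171035777961 278.11080829307065 210.11984739103826 [[-0.99031153 -0.08987815  0.10585363  0.64267371]
 [ 0.13885242 -0.65054568  0.74666614  0.4967299 ]
 [ 0.00175365  0.75413012  0.65672269  0.64859503]
 [ 0.          0.          0.          1.        ]] ['image', 'vfov', 'cx', 'cy', 'pose']
top 48.97413264565132 279.0051978128247 205.63143829489027 [[-0.02696919  0.9873939  -0.15596779  0.45921523]
 [-0.99957644 -0.0249303   0.01501428  0.00253009]
 [ 0.01093669  0.15630665  0.98764802  1.02620146]
 [ 0.          0.          0.          1.        ]] ['image', 'vfov', 'cx', 'cy', 'pose']
wrist 67.93624452316428 280.0909569451515 208.0648167405446 [[ 0.37641198  0.89387971  0.24350172  0.30642021]
 [-0.92645151  0.36353799  0.09761005 -0.57562462]
 [-0.00127048 -0.26233413  0.96497626  0.37095261]
 [ 0.          0.          0.          1.        ]] ['image', 'vfov', 'cx', 'cy', 'pose']
```

View pics/scene0.png

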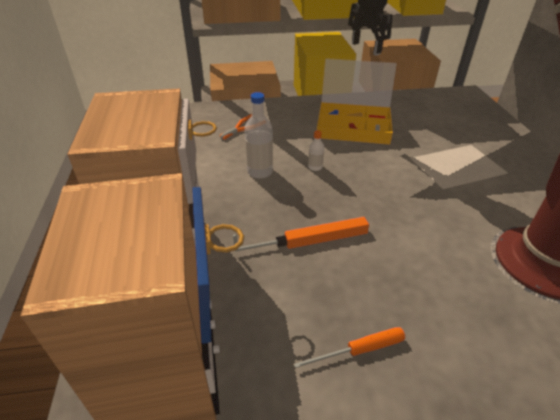

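View pics/top0.png

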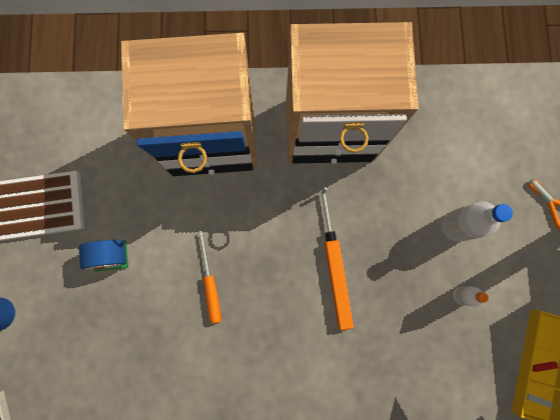

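View pics/wrist0.png

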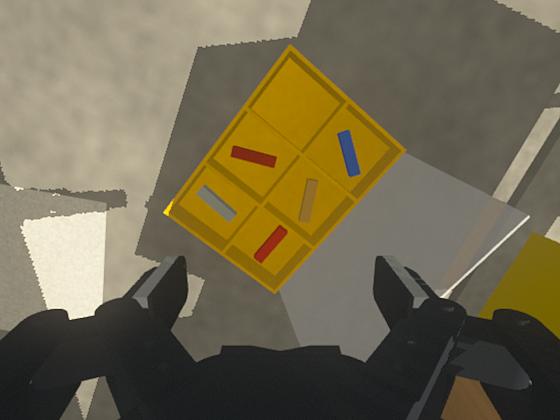

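The scene shows the blue hatch at left (+y), slightly ajar, with its eye near top-image pixel (193,158). The pole lies at (339,275) with its hook near (324,190), and the screwdriver is at (210,290). I'll enlarge these.

```bash
python3 - <<'E'
import cv2
a=cv2.imread("pics/top0.png")
cv2.imwrite("pics/c1.png",cv2.resize(a[175:340,290:400],None,fx=5,fy=3.5*5/3.5*0.7,interpolation=cv2.INTER_CUBIC)) if 0 else cv2.imwrite("pics/c1.png",cv2.resize(a[180:335,290:380],None,fx=3.8,fy=3.8,interpolation=cv2.INTER_CUBIC))
cv2.imwrite("pics/c2.png",cv2.resize(a[110:190,120:270],None,fx=5,fy=5,interpolation=cv2.INTER_CUBIC))
b=cv2.imread("pics/scene0.png")
cv2.imwrite("pics/c3.png",cv2.resize(b[170:270,180:380],None,fx=4,fy=4,interpolation=cv2.INTER_CUBIC))
E
```

```text
(no output)
```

View pics/c1.png

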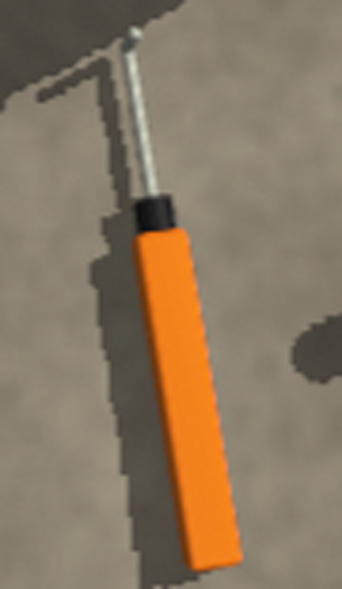

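View pics/c2.png

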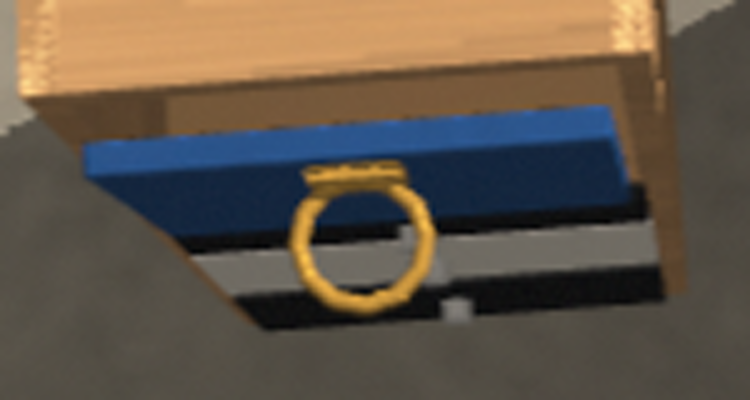

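View pics/c3.png

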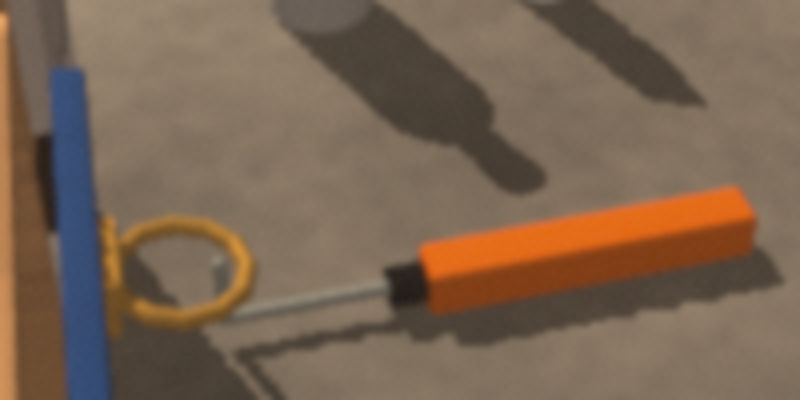

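```bash
cat > h.py <<'E'
import numpy as np, cv2
from scipy.spatial.transform import Rotation as R
CAM={"scene":dict(vfov=54.41171035777961,cx=278.1108,cy=210.11985,pose=np.array([[-0.99031153,-0.08987815,0.10585363,0.64267371],[0.13885242,-0.65054568,0.74666614,0.4967299],[0.00175365,0.75413012,0.65672269,0.64859503],[0,0,0,1]])),
"top":dict(vfov=48.97413264565132,cx=279.0052,cy=205.63143,pose=np.array([[-0.02696919,0.9873939,-0.15596779,0.45921523],[-0.99957644,-0.0249303,0.01501428,0.00253009],[0.01093669,0.15630665,0.98764802,1.02620146],[0,0,0,1]]))}
def ray(c,u,v):
    c=CAM[c] if isinstance(c,str) else c
    f=210/np.tan(np.radians(c["vfov"])/2)
    d=np.array([(u-c["cx"])/f,-(v-c["cy"])/f,-1]);d=c["pose"][:3,:3]@d
    return c["pose"][:3,3],d/np.linalg.norm(d)
def onz(c,u,v,z):
    o,d=ray(c,u,v);return o+d*(z-o[2])/d[2]
def tri(*obs):
    A=np.zeros((3,3));b=np.zeros(3);L=[]
    for o in obs:
        o,d=ray(*o);P=np.eye(3)-np.outer(d,d);A+=P;b+=P@o;L.append((o,P))
    p=np.linalg.solve(A,b);return p,[float(np.linalg.norm(P@(p-o))) for o,P in L]
def proj(c,p):
    c=CAM[c] if isinstance(c,str) else c
    f=210/np.tan(np.radians(c["vfov"])/2)
    q=c["pose"][:3,:3].T@(np.asarray(p)-c["pose"][:3,3])
    return np.array([c["cx"]+f*q[0]/-q[2],c["cy"]-f*q[1]/-q[2]])
E
python3 - <<'E'
from h import *
np.set_printoptions(precision=4,suppress=True)
P=[onz("top",*p,.03) for p in [(325.5,242.6),(339.2,240.8),(340,330),(353.7,327.6)]]
for p in P:print(p)
print("len",np.linalg.norm(P[0]-P[2]),np.linalg.norm(P[1]-P[3]),"w",np.linalg.norm(P[0]-P[1]),np.linalg.norm(P[2]-P[3]))
print("hooktip",onz("top",325.5,189.2,.059))
print("scene corners", onz("scene",180+735/4,170+187/4,.03),onz("scene",180+755/4,170+212/4,.03),onz("scene",180+420/4,170+243/4,.03),onz("scene",180+432/4,170+272/4,.03))
print("hooktip tri",tri(("top",325.5,189.2),("scene",234.5,234.5)))
print("eye",tri(("top",192.5,159.3),("scene",226.4,237.6)))
# flap top edge corners in top: left front, right front
for p in [(85,178),(628,140),(85,145),(610,105)]: print("flap",onz("top",120+p[0]/5,110+p[1]/5,.31))
# ring leftmost/right etc at z .295
for p in [(297,243),(429,237)]: print("ring",onz("top",120+p[0]/5,110+p[1]/5,.293))
E
```

```text
[ 0.5331 -0.111   0.03  ]
[ 0.5362 -0.1408  0.03  ]
[ 0.3488 -0.1336  0.03  ]
[ 0.3529 -0.1627  0.03  ]
len 0.18562372015163628 0.18457036688601722 w 0.03000833111228169 0.029365616144552992
hooktip [ 0.645  -0.1125  0.059 ]
scene corners [ 0.354  -0.1574  0.03  ] [ 0.3491 -0.1357  0.03  ] [ 0.5376 -0.1367  0.03  ] [ 0.5346 -0.1138  0.03  ]
hooktip tri (array([ 0.6463, -0.1131,  0.056 ]), [0.0007710992886301494, 0.0007710992886299387])
eye (array([0.6558, 0.1311, 0.2896]), [0.00020188225095196696, 0.00020188225095186824])
flap [0.6753 0.2162 0.31  ]
flap [0.6838 0.0424 0.31  ]
flap [0.6862 0.2164 0.31  ]
flap [0.6956 0.048  0.31  ]
ring [0.6568 0.1519 0.293 ]
ring [0.6578 0.1088 0.293 ]
```

```bash
cat >> h.py <<'E'
def rel(s,pos,yaw=None,pitch=0.0):
    """rows (full) from state to pose: pole heading yaw (rad), pitch hook-up"""
    R0=R.from_quat(s["orientation"]); 
    t=R0.inv().apply(np.asarray(pos)-s["tool_pos"])
    if yaw is None: return np.zeros(3),t
    f=np.array([np.cos(yaw)*np.cos(pitch),np.sin(yaw)*np.cos(pitch),np.sin(pitch)])
    x=np.array([np.sin(yaw),-np.cos(yaw),0]); z=-np.cross(f,-x)  # down
    R1=R.from_matrix(np.array([x,np.cross(z,x),z]).T)
    return np.degrees((R0.inv()*R1).as_rotvec()),t
E
python3 - <<'E'
from h import *
from station import *
np.set_printoptions(precision=4,suppress=True)
print("cap", tri(("top",502,212),("scene",258,98)))
s=get_state()
print(R.from_quat(s["orientation"]).as_matrix())
for p in [(0.37,-0.37,.30),(0.497,-.1305,.20),(0.497,-.1305,.003)]: print(*rel(s,p,np.radians(6.8)))
E
```

```text
cap (array([ 0.5647, -0.409 ,  0.2119]), [0.0014947514809695122, 0.001494751480969715])
[[ 0.3773 -0.9261 -0.0008]
 [-0.9261 -0.3773  0.0018]
 [-0.002   0.     -1.    ]]
[ 0.016   0.1137 15.368 ] [-0.1673 -0.2031 -0.0693]
[ 0.016   0.1137 15.368 ] [-0.341  -0.4111  0.0311]
[ 0.016   0.1137 15.368 ] [-0.3406 -0.4111  0.2281]
```

Request:
drive_tool:
  steps:
    - [[0,0,2,-0.028,-0.034,-0.03,0.085],[0,0,4,-0.056,-0.068,-0.06,0.085],[0,0,6,-0.084,-0.102,-0.07,0.085],[0,0,8,-0.112,-0.136,-0.07,0.085],[0,0,10,-0.14,-0.17,-0.07,0.085],[0,0,12,-0.168,-0.204,-0.07,0.085],[0,0,14,-0.2,-0.24,-0.06,0.085],[0,0,15.4,-0.23,-0.275,-0.05,0.085],[0,0,15.4,-0.26,-0.31,-0.03,0.085],[0,0,15.4,-0.29,-0.345,0,0.085]]

```text
time_s: 1.15
tool_pos: [0.4547, -0.2047, 0.2343]
orientation: [0.748, -0.664, 0.001, -0.001]
wrist_force: [0.9, 0.1, -0.8]
grip_width: 0.085
```

```bash
python3 - <<'E'
from h import *
from station import *
np.set_printoptions(precision=4,suppress=True)
s=get_state();print(s["tool_pos"],s["joint_positions"],s["wrist_force"])
for p in [(0.497,-.1305,.12),(0.497,-.1305,.003)]: print(*rel(s,p,np.radians(6.8)))
E
```

```text
[ 0.4547 -0.2047  0.2343] [ 0.4193  0.3776 -0.0542  1.8486  0.023   0.9138 -1.0969] [ 0.9143  0.0712 -0.7716]
[-0.1632  0.0286  0.0174] [-0.0686 -0.0505  0.1145]
[-0.1632  0.0286  0.0174] [-0.0685 -0.0502  0.2315]
```

Request:
drive_tool:
  steps:
    - [[0,0,0,-0.035,-0.025,0.02,0.085],[0,0,0,-0.069,-0.05,0.04,0.085],[0,0,0,-0.069,-0.05,0.07,0.085],[0,0,0,-0.069,-0.05,0.1,0.085],[0,0,0,-0.069,-0.05,0.1,0.085]]

```text
time_s: 1.65
tool_pos: [0.4934, -0.1291, 0.131]
orientation: [0.748, -0.663, -0.003, 0.001]
wrist_force: [-0.5, -0.4, -0.0]
grip_width: 0.0848
```

```bash
python3 - <<'E'
from h import *
from station import *
np.set_printoptions(precision=4,suppress=True)
d=snapshot("wrist");cv2.imwrite("pics/w1.png",d["image"][:,:,::-1])
s=get_state();print(s["tool_pos"],s["joint_positions"],s["wrist_force"])
for p in [(0.497,-.1305,.003)]: print(*rel(s,p,np.radians(6.8)))
CAM["w"]=d
print("predicted handle corners px")
h=np.radians(6.8);f=np.array([np.cos(h),np.sin(h),0]);l=np.array([-f[1],f[0],0]);g=np.array([.497,-.1305,.015])
for a in(-.15,.04):
  for b in(-.015,.015): print(proj(d,g+a*f+b*l+[0,0,.015]))
print("hook tip",proj(d,g+.15*f+[0,0,.044]))
E
```

```text
[ 0.495  -0.1299  0.1331] [ 0.2568  0.5333 -0.062   1.9326  0.048   0.6794 -1.2857] [-0.3095 -0.0509 -0.2701]
[0.0976 0.1146 0.0244] [ 0.0011 -0.0021  0.1301]
predicted handle corners px
[299.4115 360.2071]
[267.135  360.1287]
[303.6257 153.6835]
[264.471  153.6569]
hook tip [285.2276 -32.2744]
```

View pics/w1.png

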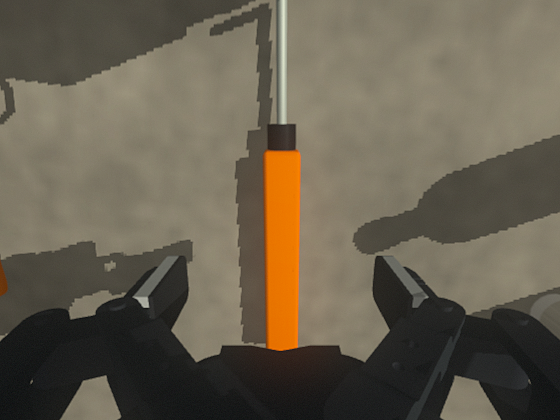

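Handle and rod run straight up the wrist image (front edge row 151, cols 265–300), within about 2 px of prediction. Descending 15 mm ahead of the grip point.

Request:
drive_tool:
  steps:
    - [[0,0,0,0,-0.01,0.03,0.085],[0,0,0,0,-0.017,0.06,0.085],[0,0,0,0,-0.017,0.09,0.085],[0,0,0,0,-0.017,0.11,0.085],[0,0,0,0,-0.017,0.12,0.085],[0,0,0,0,-0.017,0.127,0.085],[0,0,0,0,-0.017,0.127,0.085]]

```text
time_s: 2.4
tool_pos: [0.5122, -0.128, 0.0065]
orientation: [0.748, -0.664, -0.001, -0.0]
wrist_force: [-0.7, 0.1, 0.8]
grip_width: 0.0848
```

Request:
drive_tool:
  steps:
    - [[0,0,0,0,0,0.0,0.05],[0,0,0,0,0,0.0,0.03],[0,0,0,0,0,0,0.02],[0,0,0,0,0,0,0.02],[0,0,0,0,0,0,0.02],[0,0,0,0,0,0,0.02]]
  newtons: 100

```text
time_s: 3.0
tool_pos: [0.5127, -0.128, 0.0075]
orientation: [0.748, -0.664, -0.0, -0.001]
wrist_force: [-0.6, 0.2, 5.0]
grip_width: 0.0278
```

Request:
drive_tool:
  steps:
    - [[0,0,0,0,0.005,-0.02,0.02],[0,0,0,0,0.01,-0.04,0.02],[0,0,0,0,0.015,-0.065,0.02],[0,0,0,0,0.02,-0.09,0.02],[0,0,0,0,0.02,-0.09,0.02]]

```text
time_s: 3.5
tool_pos: [0.494, -0.1312, 0.1002]
orientation: [0.748, -0.664, 0.002, -0.002]
wrist_force: [1.0, -0.9, -1.8]
grip_width: 0.0283
```

```bash
python3 - <<'E'
from h import *
from station import *
np.set_printoptions(precision=4,suppress=True)
s=get_state();print(s["tool_pos"],s["orientation"],s["joint_positions"],s["wrist_force"],s["ft_torque"],s["grip_width"])
for n in ["scene","top"]:
    d=snapshot(n);cv2.imwrite(f"pics/{n}1.png",d["image"][:,:,::-1])
a=cv2.imread("pics/top1.png")
cv2.imwrite("pics/d1.png",cv2.resize(a[160:360,250:450],None,fx=3,fy=3,interpolation=cv2.INTER_CUBIC))
b=cv2.imread("pics/scene1.png")
cv2.imwrite("pics/d2.png",cv2.resize(b[130:270,190:390],None,fx=4,fy=4,interpolation=cv2.INTER_CUBIC))
E
```

```text
[ 0.494  -0.1312  0.1002] [ 0.7475 -0.6642  0.0023 -0.0018] [ 0.2573  0.5815 -0.0593  1.9698  0.0571  0.5861 -1.2926] [ 0.9872 -0.8821 -1.8487] [ 0.0064 -0.0997 -0.0426] 0.028271512258188813
```

View pics/d1.png

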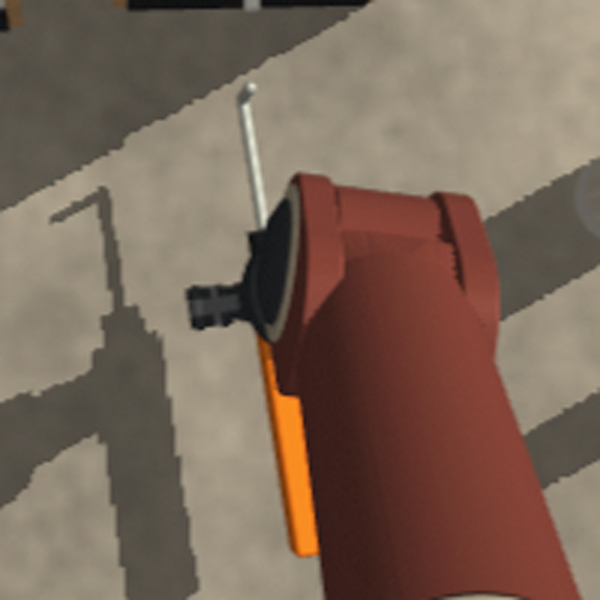

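View pics/d2.png

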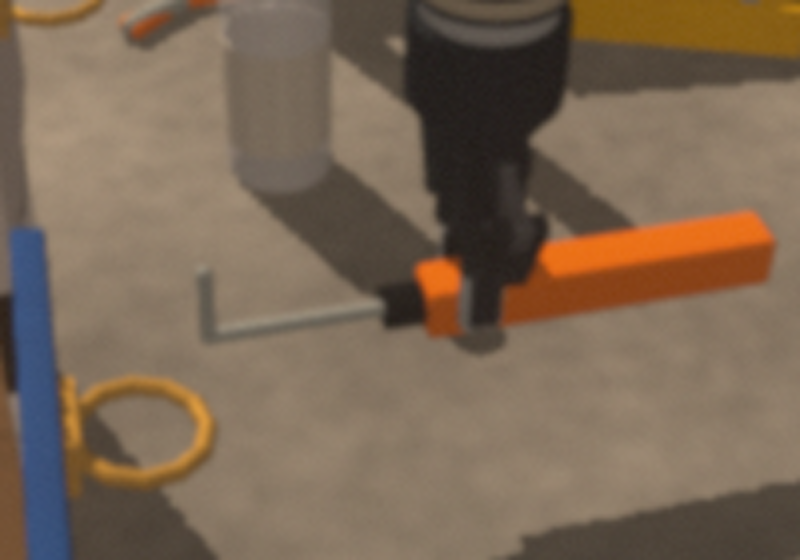

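The pole is held level, with the fingers covering the handle. The hook tip is at top (332.7,188.7) and scene (240.8,196.8).

```bash
python3 - <<'E'
from h import *
from station import *
np.set_printoptions(precision=4,suppress=True)
s=get_state()
T,r=tri(("top",332.7,188.7),("scene",240.8,196.8));print(T,r)
B,r2=tri(("top",250+243/3,160+98/3),("scene",242.2,214.5));print("base",B,r2)
R0=R.from_quat(s["orientation"])
print("tip in tool",R0.inv().apply(T-s["tool_pos"]),"base",R0.inv().apply(B-s["tool_pos"]))
E
```

```text
[ 0.628  -0.1154  0.1526] [0.0003209362197749349, 0.00032093621977505565]
base [ 0.6284 -0.1179  0.1052] [0.0002997209935255082, 0.0002997209935254015]
tip in tool [ 0.0009 -0.1361 -0.0548] base [ 0.0035 -0.1361 -0.0074]
```

```bash
cat >> h.py <<'E'
HK=np.array([0.0005,-0.1358,-0.0295])  # hook point in tool
def tcp_for_hook(p,yaw,pitch=0.):
    f=np.array([np.cos(yaw)*np.cos(pitch),np.sin(yaw)*np.cos(pitch),np.sin(pitch)])
    x=np.array([np.sin(yaw),-np.cos(yaw),0]); z=-np.cross(f,-x)
    M=np.array([x,np.cross(z,x),z]).T
    return np.asarray(p)-M@HK
def hookpos(s): return s["tool_pos"]+R.from_quat(s["orientation"]).apply(HK)
E
python3 - <<'E'
from h import *
from station import *
np.set_printoptions(precision=4,suppress=True)
s=get_state();print("hook",hookpos(s))
y=np.radians(2.8)
for p in [(.635,.131,.13),(0.645,.131,.236),(.656,.131,.236),(.656,.131,.2895)]: print(*rel(s,tcp_for_hook(p,y),y))
E
```

```text
hook [ 0.6277 -0.115   0.1273]
[-0.0684  0.0596  3.9812] [-0.2528 -0.0367 -0.0026]
[-0.0684  0.0596  3.9812] [-0.2517 -0.0467 -0.1086]
[-0.0684  0.0596  3.9812] [-0.2504 -0.0576 -0.1086]
[-0.0684  0.0596  3.9812] [-0.2505 -0.0577 -0.1621]
```

Request:
drive_tool:
  steps:
    - [[0,0,1,-0.035,-0.004,0,0.02],[0,0,2,-0.075,-0.01,0,0.02],[0,0,3,-0.115,-0.016,0,0.02],[0,0,4,-0.155,-0.022,0,0.02],[0,0,4,-0.195,-0.03,0,0.02],[0,0,4,-0.23,-0.036,-0.02,0.02],[0,0,4,-0.252,-0.04,-0.05,0.02],[0,0,4,-0.252,-0.047,-0.08,0.02],[0,0,4,-0.251,-0.052,-0.1,0.02],[0,0,4,-0.251,-0.055,-0.1,0.02]]

```text
time_s: 4.6
tool_pos: [0.5195, 0.1258, 0.1991]
orientation: [0.724, -0.69, 0.001, -0.003]
wrist_force: [0.3, -1.0, -1.9]
grip_width: 0.0277
```

```bash
python3 - <<'E'
from h import *
from station import *
np.set_printoptions(precision=4,suppress=True)
for n in ["scene","top"]:
    d=snapshot(n);cv2.imwrite(f"pics/{n}2.png",d["image"][:,:,::-1])
s=get_state();print(s["tool_pos"],s["joint_positions"],s["wrist_force"],"hook",hookpos(s))
a=cv2.imread("pics/top2.png")
cv2.imwrite("pics/e1.png",cv2.resize(a[100:260,120:320],None,fx=4,fy=4,interpolation=cv2.INTER_CUBIC)[:600])
b=cv2.imread("pics/scene2.png")
cv2.imwrite("pics/e2.png",cv2.resize(b[180:330,170:370],None,fx=4,fy=4,interpolation=cv2.INTER_CUBIC))
E
```

```text
[0.5172 0.1249 0.1962] [-0.2871  0.4723  0.0138  1.8116 -0.0092  0.8589 -1.7912] [ 0.2402 -0.7495 -2.5661] hook [0.6529 0.131  0.2255]
```

View pics/e1.png

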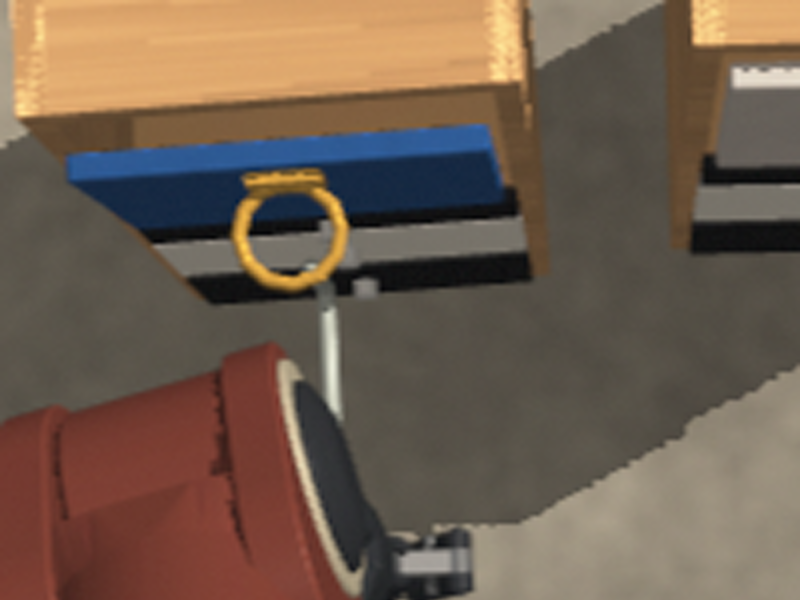

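View pics/e2.png

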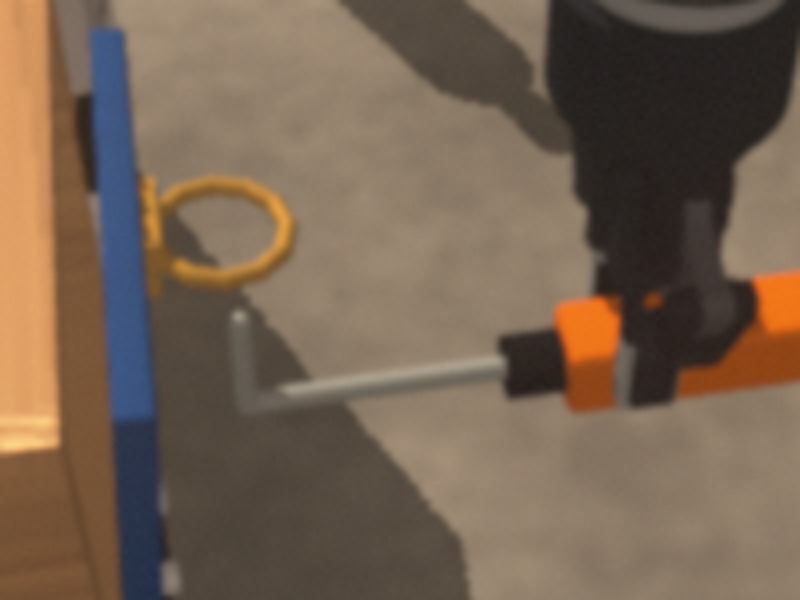

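```bash
python3 - <<'E'
from h import *
from station import *
np.set_printoptions(precision=4,suppress=True)
s=get_state()
T,r=tri(("top",197.4,166.7),("scene",229.9,259.2));print("tip meas",T,r,"pred",hookpos(s)+[0,0,.024])
# fit eye: project ring (center-line r=21) for candidate & compare with extents
def ext(c,th,cam):
    y=np.radians(2.8);a=np.array([np.cos(y),np.sin(y),0]);l=np.array([-a[1],a[0],0])
    ax=a*np.cos(th)-np.array([0,0,1])*np.sin(th)  # eye x axis (into cabinet) tilts down? 
    t=np.linspace(0,2*np.pi,73)
    P=np.array([proj(cam,c+.024*(np.cos(k)*ax+np.sin(k)*l)) for k in t]);return P.min(0),P.max(0)
print("meas top", 120+233/4,120+349/4,"ymax",100+290/4,"scene x max",170+296/4,"y",180+176/4,180+288/4)
for th in (-.1,0,.1):
  for c in ([.6558,.1311,.2896],[.656,.131,.292]): print(th,c,ext(np.array(c),th,"top"),ext(np.array(c),th,"scene"))
y=np.radians(2.8)
for p in [(.6555,.131,.289)]: print(*rel(s,tcp_for_hook(p,y),y))
E
```

```text
tip meas [0.6541 0.1298 0.248 ] [0.0002994909721537771, 0.0002994909721536461] pred [0.6529 0.131  0.2495]
meas top 178.25 207.25 ymax 172.5 scene x max 244.0 y 224.0 252.0
-0.1 [0.6558, 0.1311, 0.2896] (array([177.8186, 144.9399]), array([207.174 , 173.9867])) (array([206.6548, 224.5198]), array([245.6066, 251.5156]))
-0.1 [0.656, 0.131, 0.292] (array([177.5786, 144.401 ]), array([207.0253, 173.536 ])) (array([206.2693, 223.1139]), array([245.3428, 250.0894]))
0 [0.6558, 0.1311, 0.2896] (array([177.842 , 145.2846]), array([207.1562, 173.7302])) (array([206.7757, 224.3385]), array([245.6051, 251.7079]))
0 [0.656, 0.131, 0.292] (array([177.602 , 144.7484]), array([207.0073, 173.2773])) (array([206.3918, 222.9319]), array([245.3405, 250.2824]))
0.1 [0.6558, 0.1311, 0.2896] (array([177.842 , 145.7666]), array([207.1461, 173.3291])) (array([207.0898, 224.0241]), array([245.4126, 252.0194]))
0.1 [0.656, 0.131, 0.292] (array([177.602 , 145.2335]), array([206.9972, 172.8736])) (array([206.708 , 222.6154]), array([245.1466, 250.5962]))
[ 0.0704  0.0241 -0.0306] [ 0.0001 -0.0026 -0.0633]
```

Predicted and measured tips agree to 1.5 mm. I'm now moving the hook up through the eye.

Request:
drive_tool:
  steps:
    - [[0,0,0,0,-0.003,-0.01,0.02],[0,0,0,0,-0.003,-0.022,0.02],[0,0,0,0,-0.003,-0.034,0.02],[0,0,0,0,-0.003,-0.046,0.02],[0,0,0,0,-0.003,-0.056,0.02],[0,0,0,0,-0.003,-0.062,0.02],[0,0,0,0,-0.003,-0.062,0.02],[0,0,0,0,-0.003,-0.062,0.02]]

```text
time_s: 5.5
tool_pos: [0.52, 0.125, 0.2581]
orientation: [0.724, -0.69, -0.001, 0.0]
wrist_force: [0.1, -0.0, -1.2]
grip_width: 0.0279
```

```bash
python3 - <<'E'
from h import *
from station import *
np.set_printoptions(precision=4,suppress=True)
for n in ["scene","top"]:
    d=snapshot(n);cv2.imwrite(f"pics/{n}3.png",d["image"][:,:,::-1])
s=get_state();print(s["tool_pos"],s["joint_positions"],s["wrist_force"],s["ft_torque"],"hook",hookpos(s))
a=cv2.imread("pics/top3.png");b=cv2.imread("pics/scene3.png")
cv2.imwrite("pics/f1.png",np.hstack([cv2.resize(x,(400,400),interpolation=cv2.INTER_CUBIC) for x in (a[110:210,140:240],b[180:280,180:280])]))
E
```

```text
[0.5198 0.1249 0.2576] [-0.2879  0.4092  0.0169  1.719  -0.0087  1.016  -1.7903] [ 0.6268 -0.7397 -2.1362] [ 0.0265 -0.0644  0.0205] hook [0.6555 0.131  0.2868]
```

View pics/f1.png

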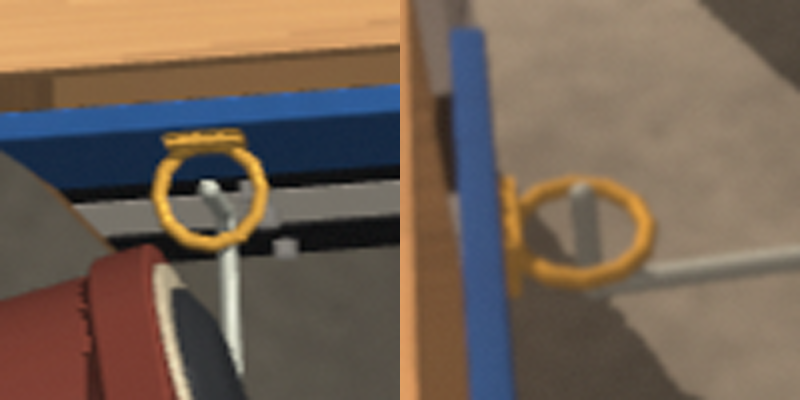

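The pin stands inside the ring in both views (top about (210,188) in the crop, scene (582,190)). Next I plan the arc.

```bash
cat >> h.py <<'E'
YH=np.radians(2.8)
H=np.array([0.6965,0.133,0.1985])
def eye(th):
    a=np.array([np.cos(YH),np.sin(YH),0])
    return H+a*(-.03*np.cos(th)-.095*np.sin(th))+np.array([0,0,.095*np.cos(th)-.03*np.sin(th)])
def hook_for(th,ph,up=.009,fw=.007):
    a=np.array([np.cos(YH),np.sin(YH),0]);k=np.array([0,0,1.])
    N=eye(th)-.021*(a*np.cos(th)+k*np.sin(th))
    return N+fw*(a*np.cos(ph)+k*np.sin(ph))+up*(-a*np.sin(ph)+k*np.cos(ph))
def plan(s,L,**kw):
    for th,ph in L:
        h=hook_for(th,ph,**kw);r,t=rel(s,tcp_for_hook(h,YH,ph),YH,ph)
        print(th,round(ph,3),np.round(r,1),np.round(t,4),"hook",np.round(h,3),"d",np.round(np.linalg.norm(h-eye(th)),4))
E
python3 - <<'E'
from h import *
from station import *
s=get_state()
plan(s,[(t,max(0,(t-.2)*.3)) for t in np.arange(.1,.75,.05)])
E
```

```text
0.1 0 [ 0.1  0.  -0. ] [ 0.0001  0.0122 -0.0098] hook [0.643 0.13  0.297] d 0.0155
0.15000000000000002 0 [ 0.1  0.  -0. ] [ 0.0001  0.0165 -0.0066] hook [0.639 0.13  0.294] d 0.015
0.20000000000000004 0.0 [ 0.1  0.  -0. ] [ 0.0001  0.0208 -0.0033] hook [0.635 0.13  0.29 ] d 0.0144
0.25000000000000006 0.015 [ 1.  0. -0.] [0.0001 0.0245 0.0022] hook [0.631 0.13  0.287] d 0.014
0.30000000000000004 0.03 [ 1.9  0.  -0. ] [0.0001 0.028  0.0079] hook [0.627 0.13  0.283] d 0.0137
0.3500000000000001 0.045 [ 2.7  0.  -0. ] [0.0001 0.0313 0.0137] hook [0.623 0.129 0.28 ] d 0.0133
0.40000000000000013 0.06 [ 3.6  0.  -0. ] [0.0001 0.0344 0.0198] hook [0.619 0.129 0.276] d 0.013
0.45000000000000007 0.075 [ 4.4  0.  -0. ] [0.0001 0.0372 0.026 ] hook [0.616 0.129 0.271] d 0.0126
0.5000000000000001 0.09 [ 5.3  0.  -0. ] [0.0001 0.0398 0.0323] hook [0.612 0.129 0.267] d 0.0123
0.5500000000000002 0.105 [ 6.2  0.  -0. ] [0.0001 0.0421 0.0388] hook [0.609 0.129 0.263] d 0.012
0.6000000000000002 0.12 [ 7.  0. -0.] [0.0001 0.0441 0.0454] hook [0.607 0.129 0.258] d 0.0116
0.6500000000000001 0.135 [ 7.9  0.  -0. ] [0.0001 0.0459 0.0521] hook [0.604 0.128 0.253] d 0.0114
0.7000000000000002 0.15 [ 8.7  0.  -0. ] [0.0001 0.0474 0.059 ] hook [0.602 0.128 0.248] d 0.0111
```

Request:
drive_tool:
  steps:
    - [[0,0,0,0,0.006,0,0.02],[0,0,0,0,0.012,0,0.02],[0,0,0,0,0.016,0,0.02],[0,0,0,0,0.02,0,0.02],[1,0,0,0,0.0245,0.003,0.02],[2,0,0,0,0.028,0.008,0.02],[2.7,0,0,0,0.031,0.014,0.02],[3.6,0,0,0,0.0345,0.02,0.02],[4.4,0,0,0,0.037,0.026,0.02],[4.4,0,0,0,0.037,0.026,0.02]]

```text
time_s: 6.6
tool_pos: [0.481, 0.1229, 0.2311]
orientation: [0.724, -0.689, 0.025, -0.026]
wrist_force: [-0.1, -0.2, -2.1]
grip_width: 0.0278
```

```bash
cat > look.py <<'E'
from h import *
from station import *
import sys
np.set_printoptions(precision=4,suppress=True)
n=sys.argv[1]
I=[]
for c in ["scene","top"]:
    d=snapshot(c);cv2.imwrite(f"pics/{c}{n}.png",d["image"][:,:,::-1]);I.append(d["image"][:,:,::-1])
s=get_state();print(s["time_s"],s["tool_pos"],"q",s["joint_positions"],"F",s["wrist_force"],"M",s["ft_torque"],"hook",hookpos(s))
b,a=I
cv2.imwrite(f"pics/g{n}.png",np.hstack([cv2.resize(x,(400,400),interpolation=cv2.INTER_CUBIC) for x in (a[110:230,120:240],b[170:310,170:310])]))
E
python3 look.py 4
```

```text
6.7 [0.4826 0.1231 0.232 ] q [-0.3194  0.3475  0.0194  1.9097  0.0163  0.8129 -1.8346] F [-0.2329 -0.1243 -2.2116] M [-0.0465  0.1864 -0.0382] hook [0.6157 0.129  0.2714]
```

View pics/g4.png

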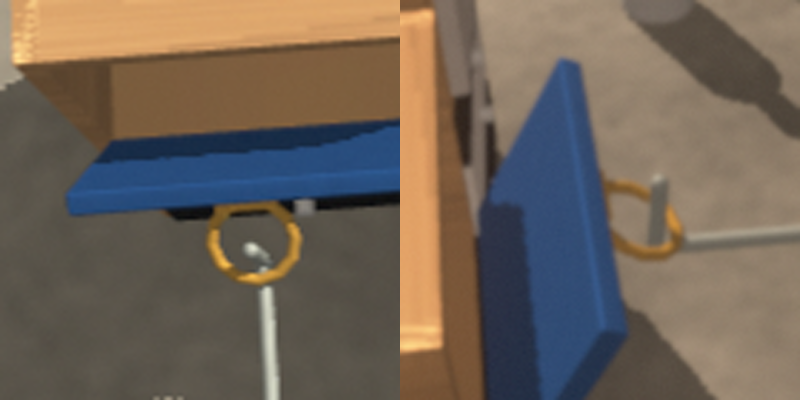

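The hatch is drawn to roughly 0.5 rad with the pin still inside the ring. Continuing.

```bash
python3 - <<'E'
from h import *
from station import *
s=get_state()
plan(s,[(t,max(0,(t-.2)*.3)) for t in np.arange(.5,1.05,.05)])
E
```

```text
0.5 0.09 [ 0.9  0.  -0. ] [0.0001 0.0031 0.0063] hook [0.612 0.129 0.267] d 0.0123
0.55 0.105 [ 1.8  0.  -0. ] [0.0001 0.0059 0.0126] hook [0.609 0.129 0.263] d 0.012
0.6000000000000001 0.12 [ 2.6  0.  -0. ] [0.0001 0.0085 0.0191] hook [0.607 0.129 0.258] d 0.0116
0.6500000000000001 0.135 [ 3.5  0.  -0. ] [0.0001 0.0108 0.0256] hook [0.604 0.128 0.253] d 0.0114
0.7000000000000002 0.15 [ 4.4  0.  -0. ] [0.0001 0.0128 0.0323] hook [0.602 0.128 0.248] d 0.0111
0.7500000000000002 0.165 [ 5.2  0.  -0. ] [0.0001 0.0146 0.0391] hook [0.6   0.128 0.243] d 0.0108
0.8000000000000003 0.18 [ 6.1  0.  -0. ] [0.0001 0.0161 0.046 ] hook [0.598 0.128 0.238] d 0.0106
0.8500000000000003 0.195 [ 6.9 -0.  -0. ] [0.0001 0.0173 0.053 ] hook [0.597 0.128 0.233] d 0.0104
0.9000000000000004 0.21 [ 7.8 -0.  -0. ] [0.0001 0.0182 0.0601] hook [0.595 0.128 0.228] d 0.0102
0.9500000000000004 0.225 [ 8.7 -0.  -0. ] [0.0001 0.0188 0.0672] hook [0.594 0.128 0.223] d 0.01
1.0000000000000004 0.24 [ 9.5 -0.  -0. ] [0.0001 0.0192 0.0744] hook [0.594 0.128 0.217] d 0.0099
```

Request:
drive_tool:
  steps:
    - [[0.9,0,0,0,0.003,0.006,0.02],[1.8,0,0,0,0.006,0.0125,0.02],[2.6,0,0,0,0.0085,0.019,0.02],[3.5,0,0,0,0.011,0.0255,0.02],[4.4,0,0,0,0.013,0.032,0.02],[5.2,0,0,0,0.0145,0.039,0.02],[6.1,0,0,0,0.016,0.046,0.02],[6.1,0,0,0,0.016,0.046,0.02]]

```text
time_s: 7.5
tool_pos: [0.4689, 0.1222, 0.1842]
orientation: [0.721, -0.687, 0.061, -0.064]
wrist_force: [-1.7, -0.5, -3.1]
grip_width: 0.0282
```

```bash
python3 look.py 5
```

```text
7.6 [0.4694 0.1222 0.1847] q [-0.3642  0.3576  0.0438  2.0873  0.0667  0.5271 -1.902 ] F [-0.2503  0.6914 -3.6711] M [-0.0435  0.5734 -0.055 ] hook [0.5977 0.1279 0.2377]
```

View pics/g5.png

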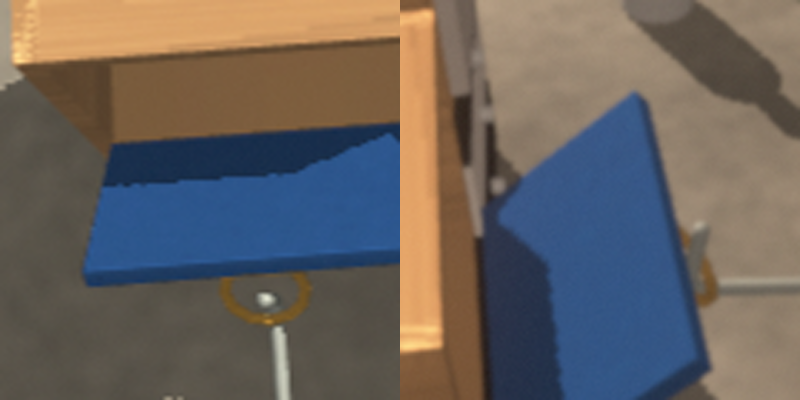

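Pin is still in the ring, the hatch is near 0.85 rad, and the ring rests lightly on the rod. Continuing down.

```bash
python3 - <<'E'
from h import *
from station import *
s=get_state()
plan(s,[(t,.18+(t-.8)*.25) for t in np.arange(.85,1.6,.07)])
E
```

```text
0.85 0.192 [ 0.8 -0.  -0. ] [-0.0002  0.0013  0.0064] hook [0.597 0.128 0.233] d 0.0104
0.9199999999999999 0.21 [ 1.8 -0.  -0. ] [-0.0002  0.0036  0.0157] hook [0.595 0.128 0.226] d 0.0101
0.9899999999999999 0.227 [ 2.9 -0.  -0. ] [-0.0002  0.0054  0.0252] hook [0.594 0.128 0.218] d 0.0099
1.0599999999999998 0.245 [ 3.9 -0.  -0. ] [-0.0002  0.0067  0.0347] hook [0.593 0.128 0.211] d 0.0097
1.13 0.262 [ 4.9 -0.  -0. ] [-0.0002  0.0073  0.0444] hook [0.593 0.128 0.203] d 0.0096
1.1999999999999997 0.28 [ 5.9 -0.  -0. ] [-0.0002  0.0074  0.0541] hook [0.594 0.128 0.196] d 0.0096
1.2699999999999996 0.297 [ 6.9 -0.  -0. ] [-0.0002  0.007   0.0639] hook [0.595 0.128 0.189] d 0.0096
1.3399999999999996 0.315 [ 7.9 -0.  -0. ] [-0.0003  0.006   0.0736] hook [0.596 0.128 0.181] d 0.0098
1.4099999999999997 0.332 [ 8.9 -0.  -0. ] [-0.0003  0.0044  0.0833] hook [0.598 0.128 0.174] d 0.0099
1.4799999999999995 0.35 [ 9.9 -0.  -0. ] [-0.0003  0.0023  0.0928] hook [0.601 0.128 0.167] d 0.0102
1.5499999999999994 0.367 [10.9 -0.  -0. ] [-0.0003 -0.0004  0.1023] hook [0.604 0.128 0.16 ] d 0.0105
```

Request:
drive_tool:
  steps:
    - [[0.8,0,0,0,0.0013,0.0065,0.02],[1.8,0,0,0,0.0036,0.0155,0.02],[2.9,0,0,0,0.0055,0.025,0.02],[3.9,0,0,0,0.0065,0.035,0.02],[4.9,0,0,0,0.0073,0.0445,0.02],[5.9,0,0,0,0.0075,0.054,0.02],[6.9,0,0,0,0.007,0.064,0.02],[6.9,0,0,0,0.007,0.064,0.02]]

```text
time_s: 8.4
tool_pos: [0.4738, 0.1224, 0.1199]
orientation: [0.716, -0.682, 0.102, -0.106]
wrist_force: [-0.1, 0.2, -3.8]
grip_width: 0.0281
```

```bash
python3 look.py 6; python3 - <<'E'
from h import *
from station import *
s=get_state()
plan(s,[(t,.297+(t-1.27)*.2) for t in np.arange(1.3,1.6,.05)])
E
```

```text
8.5 [0.4737 0.1224 0.1205] q [-0.4565  0.4598  0.143   2.2467  0.1369  0.1561 -1.9921] F [-0.3656 -0.328  -3.2019] M [-0.0287  0.8232  0.0399] hook [0.5948 0.1278 0.1884]
1.3 0.303 [ 0.4 -0.1 -0. ] [-0.0002  0.      0.0038] hook [0.595 0.128 0.185] d 0.0097
1.35 0.313 [ 0.9 -0.1 -0. ] [-0.0002  0.0001  0.0105] hook [0.597 0.128 0.18 ] d 0.0098
1.4000000000000001 0.323 [ 1.5 -0.1 -0. ] [-0.0002 -0.0001  0.0172] hook [0.598 0.128 0.175] d 0.0099
1.4500000000000002 0.333 [ 2.1 -0.1 -0. ] [-0.0002 -0.0007  0.0239] hook [0.6   0.128 0.17 ] d 0.0101
1.5000000000000002 0.343 [ 2.7 -0.1 -0. ] [-0.0002 -0.0015  0.0305] hook [0.602 0.128 0.165] d 0.0103
1.5500000000000003 0.353 [ 3.2 -0.1 -0. ] [-0.0002 -0.0025  0.0371] hook [0.604 0.128 0.16 ] d 0.0106
1.6000000000000003 0.363 [ 3.8 -0.1 -0. ] [-0.0003 -0.0039  0.0437] hook [0.606 0.129 0.156] d 0.0108
```

View pics/g6.png

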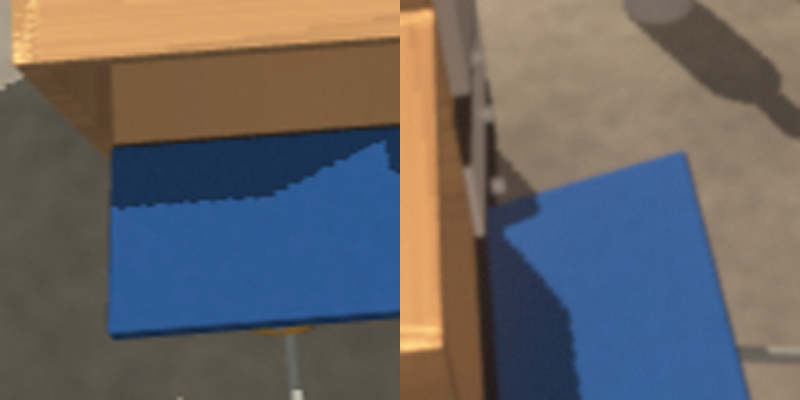

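View pics/scene6.png

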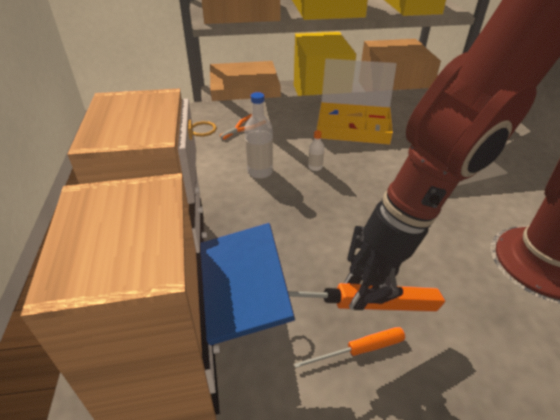

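The hatch is at about 1.3 rad. Joint 6 (0.156) is near its lower limit, so I'll ease the pitch back while going on down.

```bash
python3 - <<'E'
from h import *
from station import *
s=get_state()
plan(s,[(t,.297-(t-1.27)*.4) for t in np.arange(1.3,1.65,.05)])
E
```

```text
1.3 0.285 [-0.7 -0.1 -0. ] [-0.0002  0.0004  0.0015] hook [0.596 0.128 0.185] d 0.0097
1.35 0.265 [-1.8 -0.1 -0. ] [-0.0002  0.001   0.0043] hook [0.597 0.128 0.18 ] d 0.01
1.4000000000000001 0.245 [-3.  -0.1 -0. ] [-0.0002  0.0013  0.0071] hook [0.599 0.128 0.175] d 0.0103
1.4500000000000002 0.225 [-4.1 -0.1 -0. ] [-0.0002  0.0013  0.0099] hook [0.601 0.128 0.17 ] d 0.0108
1.5000000000000002 0.205 [-5.2 -0.1 -0. ] [-0.0002  0.001   0.0127] hook [0.603 0.128 0.165] d 0.0113
1.5500000000000003 0.185 [-6.4 -0.1 -0. ] [-0.0002  0.0003  0.0154] hook [0.606 0.129 0.16 ] d 0.0119
1.6000000000000003 0.165 [-7.5 -0.1 -0. ] [-0.0002 -0.0007  0.0181] hook [0.609 0.129 0.155] d 0.0125
```

Request:
drive_tool:
  steps:
    - [[-0.7,0,0,0,0.0005,0.0015,0.02],[-1.8,0,0,0,0.001,0.0045,0.02],[-3,0,0,0,0.001,0.007,0.02],[-4.1,0,0,0,0.001,0.01,0.02],[-5.2,0,0,0,0.001,0.0125,0.02],[-6.4,0,0,0,0.0005,0.0155,0.02],[-7.5,0,0,0,-0.0005,0.018,0.02],[-7.5,0,0,0,-0.0005,0.018,0.02]]

```text
time_s: 9.3
tool_pos: [0.4805, 0.1227, 0.1033]
orientation: [0.721, -0.688, 0.057, -0.06]
wrist_force: [-0.2, 0.2, -1.6]
grip_width: 0.0284
```

```bash
python3 look.py 7
```

```text
9.4 [0.4794 0.1226 0.1033] q [-0.3417  0.516   0.0268  2.1407  0.0997  0.3275 -1.9341] F [-0.9143  0.4214 -2.0959] M [-0.0555  0.1852 -0.0104] hook [0.6084 0.1283 0.1547]
```

View pics/g7.png

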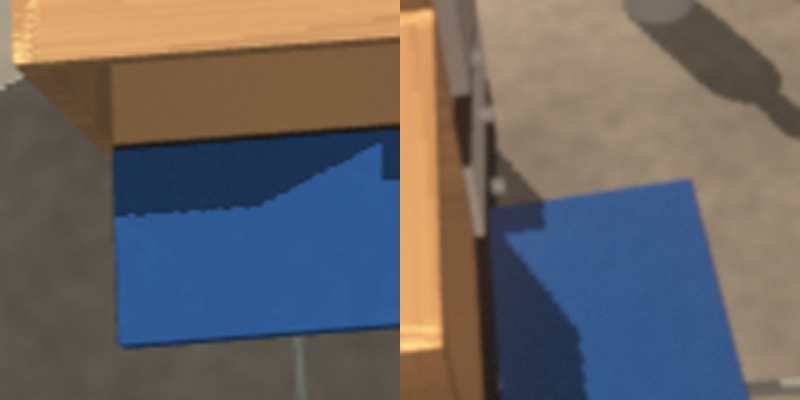

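View pics/scene7.png

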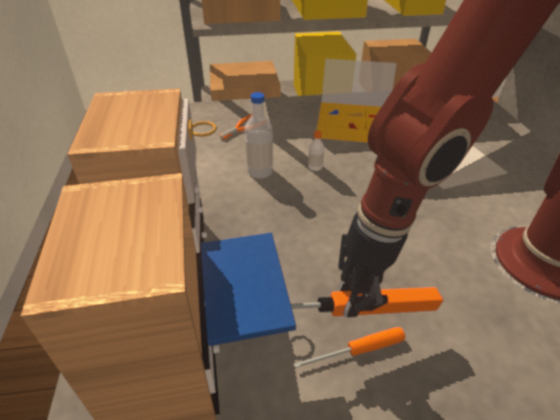

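Hatch support force has gone (only the pole's weight is left), so it looks down on its stop. Now withdrawing: level the pole, slightly forward, down out of the ring, then sideways to the free spot near y≈-0.03. The screwdriver lies below at y≈0.12.

```bash
python3 - <<'E'
from h import *
from station import *
np.set_printoptions(precision=4,suppress=True)
s=get_state()
print("screwdriver",[onz("top",*p,.015) for p in [(216,322),(206,278),(201,233),(219,240)]])
for h in [(.614,.1285,.155),(.616,.1285,.12),(.616,.1285,.095),(.60,.05,.095),(.60,-.03,.095)]:
    r,t=rel(s,tcp_for_hook(h,YH,0),YH,0);print(h,r,t)
E
```

```text
screwdriver [array([0.3712, 0.1282, 0.015 ]), array([0.4645, 0.1493, 0.015 ]), array([0.5624, 0.16  , 0.015 ]), array([0.546 , 0.1207, 0.015 ])]
(0.614, 0.1285, 0.155) [-9.4728 -0.0706 -0.0482] [ 0.0002 -0.0026 -0.0221]
(0.616, 0.1285, 0.12) [-9.4728 -0.0706 -0.0482] [0.0002 0.0012 0.0127]
(0.616, 0.1285, 0.095) [-9.4728 -0.0706 -0.0482] [0.0002 0.0053 0.0374]
(0.6, 0.05, 0.095) [-9.4728 -0.0706 -0.0482] [0.0779 0.0248 0.0342]
(0.6, -0.03, 0.095) [-9.4728 -0.0706 -0.0482] [0.1578 0.0286 0.0337]
```

Request:
drive_tool:
  steps:
    - [[-2.4,0,0,0,-0.001,-0.0055,0.02],[-4.8,0,0,0,-0.0015,-0.011,0.02],[-7.2,0,0,0,-0.002,-0.0165,0.02],[-9.5,0,0,0,-0.0025,-0.022,0.02],[-9.5,0,0,0,-0.002,-0.012,0.02],[-9.5,0,0,0,0,0.0,0.02],[-9.5,0,0,0,0.001,0.0125,0.02],[-9.5,0,0,0,0.003,0.025,0.02],[-9.5,0,0,0,0.0055,0.0375,0.02],[-9.5,0,0,0,0.0055,0.0375,0.02]]

```text
time_s: 10.4
tool_pos: [0.4781, 0.1222, 0.0631]
orientation: [0.724, -0.69, -0.001, 0.003]
wrist_force: [-0.8, -0.5, -2.0]
grip_width: 0.0278
```

```bash
python3 look.py 8; python3 - <<'E'
from h import *
from station import *
np.set_printoptions(precision=4,suppress=True)
s=get_state()
for h in [(.60,.05,.1),(.60,-.03,.1)]:
    r,t=rel(s,tcp_for_hook(h,YH,0),YH,0);print(h,r,t)
E
```

```text
10.5 [0.4796 0.1225 0.0648] q [-0.2668  0.6281 -0.0419  2.0328  0.0553  0.4838 -1.8722] F [-0.0898 -0.4458 -1.0592] M [-0.0167 -0.0745  0.0264] hook [0.6153 0.1287 0.094 ]
(0.6, 0.05, 0.1) [ 0.0956 -0.0892 -0.0341] [ 0.0779  0.019  -0.0056]
(0.6, -0.03, 0.1) [ 0.0956 -0.0892 -0.0341] [ 0.1578  0.0229 -0.0054]
```

View pics/scene8.png

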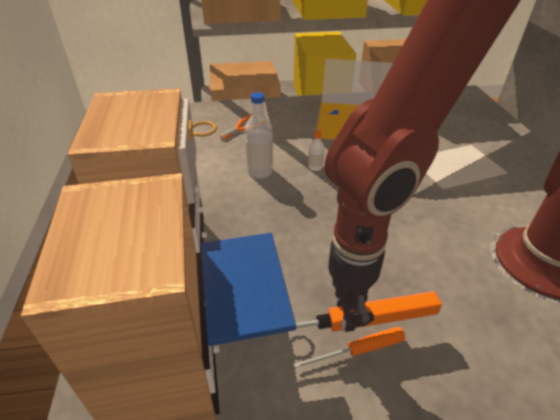

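Request:
drive_tool:
  steps:
    - [[0,0,0,0.02,0.008,-0.004,0.02],[0,0,0,0.05,0.015,-0.005,0.02],[0,0,0,0.085,0.02,-0.005,0.02],[0,0,0,0.12,0.023,-0.005,0.02],[0,0,0,0.145,0.023,0.0,0.02],[0,0,0,0.158,0.023,0.015,0.02],[0,0,0,0.158,0.023,0.03,0.02],[0,0,0,0.158,0.023,0.042,0.02],[0,0,0,0.158,0.023,0.048,0.02],[0,0,0,0.158,0.023,0.048,0.02]]

```text
time_s: 11.5
tool_pos: [0.4641, -0.0363, 0.0168]
orientation: [0.724, -0.69, -0.0, 0.001]
wrist_force: [-0.1, -0.2, -1.1]
grip_width: 0.0281
```

```bash
python3 look.py 9
```

```text
11.6 [ 0.4646 -0.0363  0.0175] q [ 0.069   0.6955 -0.0579  2.1363  0.126   0.3134 -1.6175] F [ 0.1641 -0.4092 -0.8954] M [ 0.0063 -0.063   0.0295] hook [ 0.6002 -0.0301  0.047 ]
```

View pics/scene9.png

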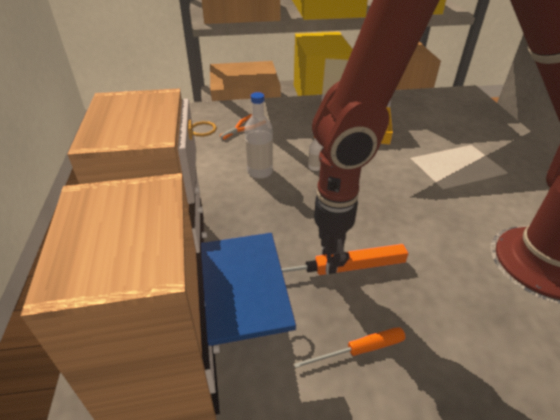

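View pics/top9.png

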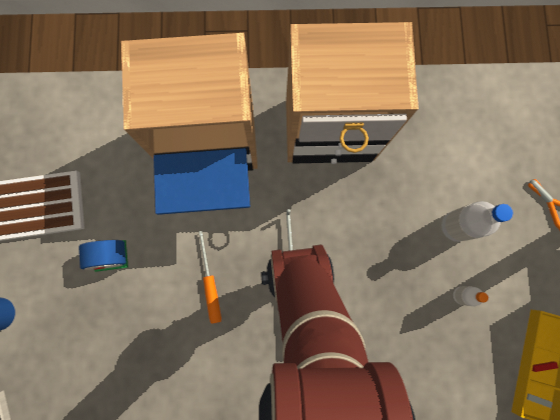

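Free space around the pole (between the screwdriver and the old spot). Lowering to contact.

Request:
drive_tool:
  steps:
    - [[0,0,0,0,0,0.004,0.02],[0,0,0,0,0,0.007,0.02],[0,0,0,0,0,0.009,0.02],[0,0,0,0,0,0.01,0.02],[0,0,0,0,0,0.011,0.02],[0,0,0,0,0,0.011,0.02]]

```text
time_s: 12.2
tool_pos: [0.4645, -0.0363, 0.0075]
orientation: [0.724, -0.69, 0.001, 0.001]
wrist_force: [-0.5, 0.1, 8.4]
grip_width: 0.0283
```

Contact with the desk (about 10 N change). Opening gently.

Request:
drive_tool:
  steps:
    - [[0,0,0,0,0,0,0.031],[0,0,0,0,0,0,0.036],[0,0,0,0,0,0,0.045],[0,0,0,0,0,0,0.06],[0,0,0,0,0,0,0.08],[0,0,0,0,0,0,0.08],[0,0,0,0,0,0,0.08]]
  newtons: 20

```text
time_s: 12.9
tool_pos: [0.4645, -0.0363, 0.0074]
orientation: [0.724, -0.69, 0.0, 0.001]
wrist_force: [0.7, -0.1, 0.4]
grip_width: 0.08
```

Request:
drive_tool:
  steps:
    - [[0,0,0,0,0,-0.01,0.08],[0,0,0,0,0,-0.03,0.08],[0,0,0,0,0,-0.06,0.08],[0,0,0,0,0.0,-0.09,0.08],[0,0,0,0,0.0,-0.12,0.08],[0,0,0,0.02,0.0,-0.16,0.08],[0,0,0,0.04,0.0,-0.19,0.08],[0,0,0,0.05,0.0,-0.2,0.08],[0,0,0,0.05,0.0,-0.2,0.08]]

```text
time_s: 13.8
tool_pos: [0.4675, -0.0876, 0.2091]
orientation: [0.723, -0.691, 0.002, 0.0]
wrist_force: [0.1, 0.1, -0.6]
grip_width: 0.0802
```

```bash
python3 look.py 10; python3 - <<'E'
from h import *
for th in (1.2,1.4,1.48,1.55):
    a=np.array([np.cos(YH),np.sin(YH),0]);l=np.array([-a[1],a[0],0])
    # flap far edge: 110ish from hinge line
    for b in (-.085,.085):
        e=H+b*l+.11*(-a*np.sin(th)+np.array([0,0,np.cos(th)]))
        print(th,b,proj("scene",e),proj("top",e))
E
```

```text
13.9 [ 0.466  -0.0851  0.2066] q [ 0.2242  0.3795 -0.1239  1.9448  0.064   0.8235 -1.4564] F [0.3845 0.4987 0.2408] M [ 0.0355 -0.008  -0.0161] hook [ 0.6017 -0.0789  0.2357]
1.2 -0.085 [264.96874412 216.96384969] [248.47843552 198.05846635]
1.2 0.085 [288.25030583 310.77980525] [150.0670129  205.22948744]
1.4 -0.085 [269.01007001 226.72726552] [249.34366358 203.36241163]
1.4 0.085 [292.62211675 320.23820844] [153.3492085  210.38262112]
1.48 -0.085 [269.81175429 230.72494377] [249.64132607 204.77476849]
1.48 0.085 [293.34858764 324.14211237] [154.63141367 211.72967019]
1.55 -0.085 [270.13933343 234.23500221] [249.87745329 205.67927307]
1.55 0.085 [293.52205957 327.58324655] [155.72866971 212.57540168]
```

View pics/scene10.png

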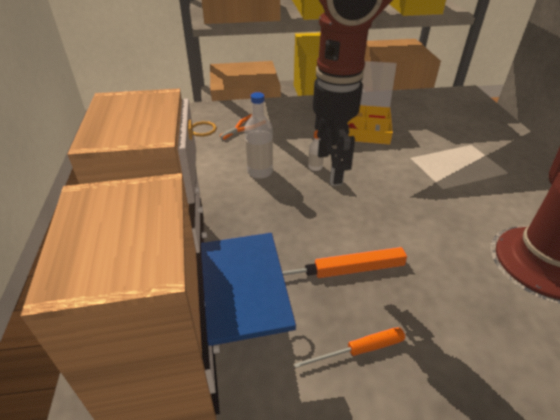

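View pics/top10.png

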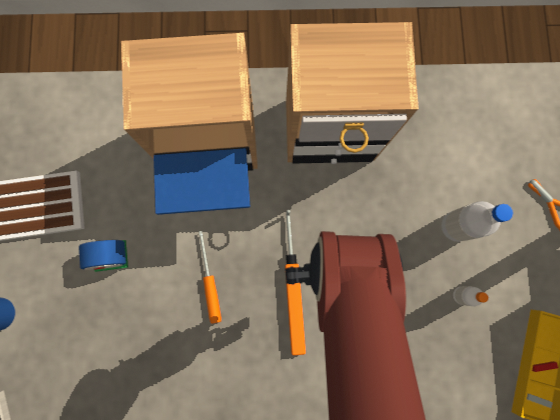

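```bash
python3 - <<'E'
import cv2,numpy as np
im=[cv2.imread(f"pics/scene{i}.png")[235:345,200:300].astype(int) for i in (6,7,8,9,10)]
print([float(abs(a-b).mean()) for a,b in zip(im,im[1:])])
b=cv2.imread("pics/scene10.png");cv2.imwrite("pics/z.png",cv2.resize(b[220:345,190:420],None,fx=3.4,fy=3.4,interpolation=cv2.INTER_CUBIC))
E
```

```text
[8.731575757575758, 1.4715757575757575, 4.050272727272727, 4.883878787878788]
```

View pics/z.png

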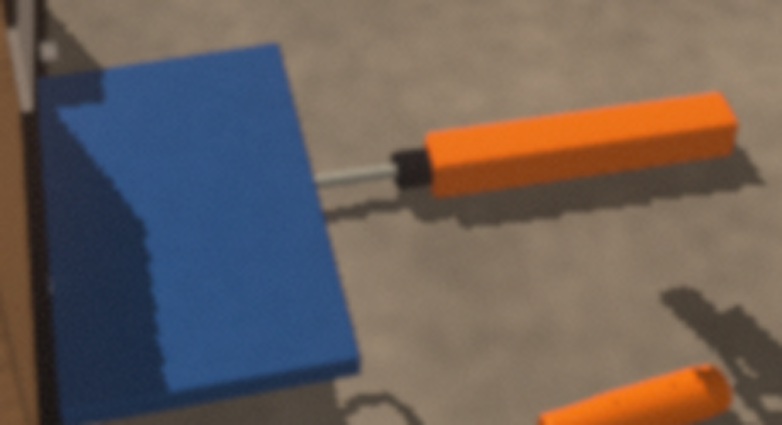

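```bash
python3 - <<'E'
import cv2,numpy as np
for i in (6,7,8,9,10):
    b=cv2.imread(f"pics/scene{i}.png").astype(int)
    blue=(b[:,:,0]-b[:,:,2]>40)
    blue[:, :200]=0; blue[:225]=0
    m=blue[225:345,200:310]
    print(i,"lowest blue row at cols 230,260,285:",[225+int(np.where(m[:,c-200])[0].max()) for c in (230,260,285)],"top:",[225+int(np.where(m[:,c-200])[0].min()) for c in (230,260,270)])
E
```

```text
6 lowest blue row at cols 230,260,285: [336, 328, 320] top: [234, 226, 228]
7 lowest blue row at cols 230,260,285: [339, 334, 329] top: [239, 235, 233]
8 lowest blue row at cols 230,260,285: [339, 334, 329] top: [239, 235, 233]
9 lowest blue row at cols 230,260,285: [339, 334, 328] top: [239, 235, 233]
10 lowest blue row at cols 230,260,285: [338, 334, 328] top: [239, 235, 233]
```

```bash
python3 -c "
from station import *
print(close_job())"
```

```text
the job is handed in; nothing more can be done
None
```

I gripped the pole by its handle and put the hook up through the blue hatch's eye from below. With the pin in the ring I drew the hatch down its arc to about 1.3 rad. The hatch then sank with the hook until it no longer bore on the pole. I lowered the hook clear of the ring, laid the pole flat on free desk at about y = -0.03 m, opened the fingers and lifted away. The job was handed in at about 14 s of the 48 s allowed.

**Last checks:**
- **Blue hatch:** its far edge matches my projection for roughly 1.5 to 1.55 rad. It did not move in the four pictures from 9.4 s to 13.9 s, all taken after the hook stopped bearing it, so it is on its stop.
- **Pole:** it lies level on the desk, and the gripper stood open about 200 mm above it.
- **White hatch:** it looks unmoved in both views.
- **Robot:** the wrist force was near zero at the end. The highest reading between moves was about 8 N, when the pole was set on the desk.

No check failed. The hatch angle and the pole's position come from the pictures only, as neither is in the robot's state. The eye height came out at about 290 mm instead of 295 mm, which fits the hatch starting about 0.1 rad ajar.

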